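# Take the depth of a mortise with a sliding depth gauge

### The arm

A 7-joint arm with a two-finger parallel gripper is mounted at the origin on the work surface. World frame = base frame: x ahead of the robot, y to its left, z up, the work surface at z = 0. Lengths are in m, angles in rad, forces in N, time in s.
With the tool pointing down it reaches from about 0.4 to 0.925 m from the base axis. Payload 4.1 kg.
Tool frame: the origin (TCP) lies at the very end of the fingers, on their centre line; the grasp point (between the pads) lies 19 mm behind it; z points along the fingers, y is the line along which they close (so a half turn about z gives the same grasp; the last joint's range is limited). The gripper opens to 85 mm and grips with 20 to 120 N. Pads are 22 mm wide; open, the fingers measure 114 mm over their backs; the gripper's body (76 mm by 85 mm) begins 54 mm behind the grasp point. The pads swing forward as they close: fully open they stand 13 mm farther back than shut.
Start: joints at [1.174, 0.398, 0.045, 1.537, -0.019, 1.207, -0.051], TCP at [0.191, -0.621, 0.231] pointing down, gripper open.
Joint ranges: [-2.82, 2.82], [-0.49, 2.23], [-1.37, 1.46], [0, 2.46], [-1.36, 4.5], [0.23, 2], [-2.94, 2.94]. Speed limits (rad/s): [2.57, 2.57, 3.14, 3.14, 3.14, 3.14, 3.14].

### API

Orientations are given as [roll, pitch, yaw] about the fixed x, y, z axes, in that order (R = Rz(yaw) Ry(pitch) Rx(roll)).
In Python, from station import ctrl gives the robot as it stands.
- The arm moves only by the shell command python3 -m pendant 'ROWS'. ROWS is JSON, a list of rows, each a list of 7 numbers: the turn, a rotation vector about the tool's x, y, z each as a share of 4 degrees, from -1 to 1, then the shift along the tool's x, y, z each as a share of 0.02 m, from -1 to 1, then the closure, from -1 (fully open) to 1 (shut). A call has 1 to 8 rows; each row shifts and turns the commanded pose from where the row before left it, along the tool's axes as they then stand; what a row does not reach is not made up. A row lasts 1/12 s, in which the tool goes at most 41.7 mm and 7.16 degrees, less where a joint would pass 70% of its speed; a pose out of reach is approached as far as the arm can. A call with a number of a shift or a turn outside -1 to 1 is refused whole. A call with a gripper value outside its range is refused whole. The fingers move at their own pace and stop on an object; the grip force is fixed at half the most. Time passes only in rows, so rows that do not move let the fingers close. It gives the time, the measured TCP pose, the force, the opening and the grip force at its end, in the units of the state.
- ctrl.get_obs(): the state, without advancing time (a new reading comes with each control period).
- ctrl.camera(name): name is "scene" or "top"; returns a dict with "img" (420x560x3 uint8, red, green, blue), "z_map" (420x560 float32, m along the optical axis (not along the pixel's ray), 0 where there is no reading), "K" (3x3 intrinsics, pixels), "camera_from_world" (4x4, takes a point from world to camera coordinates). Camera axes: x right, y up, looking along -z (the intrinsics and any distortion apply to the point x, -y, -z); pixel columns grow to the right and rows downward; lengths in m; the calibration is good to about 2 mm. A picture is of the moment at which its call begins.
- ctrl.job_done(): hands the job in; it is judged then, once.
The state is a dict: "time_s": time; "joint_positions": joint angles; "dq": joint speeds; "joint_efforts": joint torques, N m; "tool_pos": TCP position; "orientation": TCP orientation; "ft_force": force on the tool from outside, world axes, zero at the start; "ft_torque": the same for the moment, N m; "width": finger opening in m; "grip_force": force on a finger pad.
Only numpy, scipy, OpenCV 4.12 (cv2) and the standard library are available. Lean on these libraries where they do the work, as an engineer would, in place of code of your own. Each camera call takes 0.05 s, during which the arm holds its last target. There are 200 camera calls.

### The job

Take the depth gauge from its rack and, with its blade still drawn out (do not push it back on the face of the wood), put the blade into the mortise of the clamped board; then press down until the stock of the gauge sits flat on the wood, so that the mortise floor has pushed the blade back. Let go and leave the gauge standing there for reading, without disturbing the other tools on the bench.

Things in the scene. Friction and masses are not known exactly. Their poses are not given: they have to be found in the camera images.
- gauge: depth gauge, about 0.3 kg: dark wooden stock 26 mm thick (x), 110 mm long (y), 36 mm tall (z), brass bands at its ends, with a flat steel blade sliding up and down through its middle. Origin: centre of the stock's underside; z up. At the start it hangs upright, the stock's ends resting on the rack; grip it at the middle, across the 26 mm, from above
- blade (a joint): how far the blade is pushed up through the stock (m): 0 = fully out, tip 62 mm below the stock's underside, top 3 mm above the stock; 0.035 = stop. Starts at 0 to 0.003. Only friction holds it: it stays where left and slides at about 10 N, so pressing the tip on wood harder pushes it back (it must be under 8 mm when the tip is 15 mm into the mortise)
- blade_tip (a point): middle of the blade's lower end. The blade is 6 mm thick (along the gauge's x) and 28 mm wide (along its y); its last 5 mm are 4 mm by 24 mm
- rack: fixed wooden rack, base 70 x 130 mm, two uprights 90 mm high, 16 mm thick (y), 60 mm wide (x), at y = +42 and -42 mm; the gauge lies across their tops, long side along the rack's y (within 0.05 rad), blade hanging between them. Origin: centre of the underside, on the bench
- clamp: fixed low bench clamp, base 160 x 110 mm; origin: centre of its underside, on the bench, z up. Two jaws (110 mm long in y, outer faces at x = +51 and -51 mm, tops at z = 57 mm) hold a pale wooden board; a screw with a cross handle sticks out low to x = 127 mm
- board_top (a point): point of the clamp at its x = 0, y = 0, z = 82 mm, level with the flat top of the board; same axes as the clamp. The board is 60 mm wide (x), 200 mm long (y), 70 mm high, parallel to y and centred on x = 0, but clamped anywhere up to 25 mm to either side (y) of this point; that is not measured: see it or feel for it. Both ends are free to touch
- board_axis (a point): point of the clamp at its x = 0, y = 0, z = 47 mm, at half height of the board. The board's mortise is a slot 9.5 mm wide (x), 34 mm long (y), open at the top, between 38 and 52 mm deep, centred on x = 0; its centre lies 80 mm from the board's +y end and 120 mm from its -y end, so it shifts with the board
- gouge: bystander: carving gouge, 220 mm, lying on the bench; origin under its middle
- chisel: bystander: carving chisel, 240 mm, lying on the bench; origin under its middle
- mallet: bystander: round wooden mallet, 220 mm long, 72 mm thick, lying on the bench; origin at the joint of head and handle, at bench level
- spool: bystander: wooden spool 50 mm high, 44 mm across, standing on the bench; origin under its centre

How it is judged:
On the way:
1. the blade, less than 8 mm pushed back, reaches more than 15 mm down into the mortise (z of blade_tip in the frame of clamp below 0.067 m and y of blade_tip in the frame of clamp between -0.013 and 0.053 m and x of blade_tip in the frame of clamp between -0.008 and 0.008 m and value of joint blade below 0.008 m), for 0.1 s.
At the end, for the whole second after the job is handed in: the gauge stands released and at rest with its blade in the mortise (tip at least 36 mm below the board's top), its stock flat on the board: underside within 2 mm of the wood and tilted less than 0.035 rad (z of gauge in the frame of clamp between 0.079 and 0.084 m and angle between gauge's own z axis and vertical below 0.035 rad and z of blade_tip in the frame of clamp below 0.046 m and y of blade_tip in the frame of clamp between -0.013 and 0.053 m and x of blade_tip in the frame of clamp between -0.008 and 0.008 m and linear speed of gauge below 0.01 m/s and velocity of joint blade below 0.005 m/s); the robot touches nothing.
It fails at once if a bystander tool is moved more than 30 mm (distance of any of gouge, chisel, mallet, spool from where it was at the start of the episode above 0.03 m).
It also fails if it takes over 54 s, if anything falls off the work surface, if the arm or the gripper's body presses on something with over 40 N, if the wrist force passes 120 N, or if a joint passes its speed limit or range.

## Working session

There is one attempt and no reset: what is moved stays moved. The work goes in short steps, Python scripts to look and compute and a shell command to move; the robot and the scene stay as the last step left them, time stands still between calls to the robot, and variables do not carry over. Pictures are saved under pics/ and viewed, at most 10 in all, crops included, and the job is handed in when it is done.

```bash
mkdir -p pics; ls
cat > h.py <<'E'
import numpy as np, cv2
from station import ctrl
def grab(n,save=None):
    c=ctrl.camera(n)
    if save: cv2.imwrite(save,cv2.cvtColor(c['img'],cv2.COLOR_RGB2BGR))
    return c
def cloud(c):
    K=c['K'];z=c['z_map'];v,u=np.mgrid[:z.shape[0],:z.shape[1]]
    P=np.stack([(u-K[0,2])/K[0,0]*z,-(v-K[1,2])/K[1,1]*z,-z],-1)
    W=np.linalg.inv(c['camera_from_world'])
    Q=P@W[:3,:3].T+W[:3,3]; Q[z==0]=np.nan
    return Q
E
python3 - <<'E'
from h import *
for n in('scene','top'):
    c=grab(n,f'pics/{n}0.png');np.savez(f'{n}0.npz',**c);print(n,c['K'].tolist(),c['camera_from_world'].round(3).tolist(),[k for k in c])
o=ctrl.get_obs();print(o)
E
```

```text
pics
scene [[473.79083247844136, 0.0, 285.66624046609047], [0.0, 473.79083247844136, 210.1171031967442], [0.0, 0.0, 1.0]] [[0.522, 0.853, 0.005, -0.355], [-0.491, 0.296, 0.819, 0.227], [0.697, -0.43, 0.573, -1.548], [0.0, 0.0, 0.0, 1.0]] ['img', 'z_map', 'K', 'camera_from_world']
top [[529.7457005175605, 0.0, 280.9949163159537], [0.0, 529.7457005175605, 206.12654392436215], [0.0, 0.0, 1.0]] [[0.069, -0.998, -0.001, 0.005], [0.974, 0.068, 0.218, -0.629], [-0.218, -0.016, 0.976, -1.444], [0.0, 0.0, 0.0, 1.0]] ['img', 'z_map', 'K', 'camera_from_world']
{'time_s': 0.1, 'joint_positions': array([ 1.17400761,  0.39911803,  0.04506146,  1.5377492 , -0.01873153,
        1.20690826, -0.05069588]), 'dq': array([ 0.00057722, -0.00210855,  0.00019226, -0.00183905,  0.00113624,
       -0.00108757,  0.00072075]), 'joint_efforts': array([ 4.22403042e-03, -4.76259613e+01,  1.37050308e+00, -2.54946470e+01,
        1.19814172e-02,  5.06853161e-03, -5.22770989e-06]), 'tool_pos': array([ 0.19056598, -0.62084138,  0.23036999]), 'orientation': array([-3.13983494e+00,  1.02221595e-04,  2.97870620e-01]), 'ft_force': array([-0.53203331,  0.77967717,  0.43013852]), 'ft_torque': array([ 0.04152188,  0.0204528 , -0.03157957]), 'grip_force': 0.0, 'width': 0.08542819947497304}
```

View pics/top0.png

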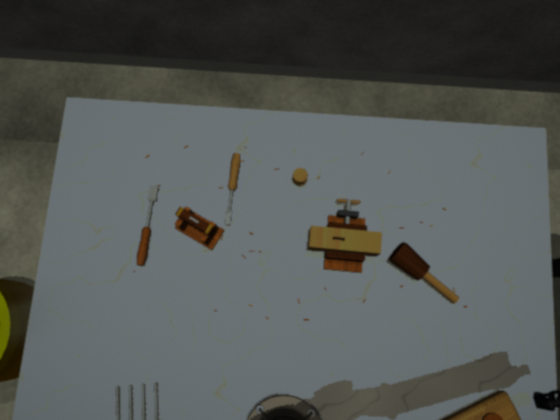

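View pics/scene0.png

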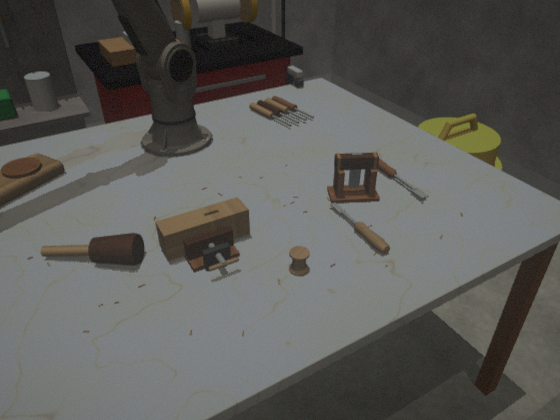

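The top view shows the rack with the gauge at about (200,228), and the clamp with the board spanning u 309–382, v 225–258, its mortise at (339,239). The scene view shows the gauge at (356,160) and the mortise at (211,211). Next I'll fit the clouds from both cameras.

Run:
```python
from h import *
for n,(bu,bv),(gu,gv) in(('top',(345,242),(200,228)),('scene',(204,224),(356,165))):
    c=dict(np.load(f'{n}0.npz'));Q=cloud(c);img=c['img'].astype(int)
    def near(u,v,r): 
        vv,uu=np.mgrid[:420,:560];return (abs(uu-u)<r)&(abs(vv-v)<r)
    for nm,m in(('board',near(bu,bv,60)&(Q[...,2]>.074)&(Q[...,2]<.092)&(abs(Q[...,0]-.68)<.3)),('stock',near(gu,gv,40)&(Q[...,2]>.116)&(Q[...,2]<.14))):
        P=Q[m];print(n,nm,len(P),'zmed',np.median(P[:,2]))
        if len(P)<5: continue
        r=cv2.minAreaRect((P[:,:2]*1000).astype(np.float32));print(r, P[:,:2].mean(0))
    K=c['K'];
    # mortise dark pixels projected on z=.082 plane
    m=near(bu,bv,60)&(Q[...,2]>.074)&(Q[...,2]<.092)
    print('table z', np.nanmedian(Q[200:300,250:300,2]))
    cv2.imwrite(f'pics/{n}b.png',cv2.resize(cv2.cvtColor(c['img'][bv-30:bv+30,bu-50:bu+50],cv2.COLOR_RGB2BGR),None,fx=7,fy=7,interpolation=cv2.INTER_CUBIC))
    cv2.imwrite(f'pics/{n}g.png',cv2.resize(cv2.cvtColor(c['img'][gv-30:gv+30,gu-30:gu+30],cv2.COLOR_RGB2BGR),None,fx=7,fy=7,interpolation=cv2.INTER_CUBIC))
a=[cv2.imread(f'pics/{n}{k}.png') for n in('top','scene') for k in 'bg']
t=np.vstack([np.hstack(a[:2]),np.hstack(a[2:])]);t=np.clip(cv2.resize(t,None,fx=.7,fy=.7).astype(float)*1.6,0,255);cv2.imwrite('pics/crop1.png',t);print(t.shape)
```

```text
top board 1498 zmed 0.0816117828961822
((541.1029052734375, -169.57012939453125), (267.6656494140625, 61.891056060791016), 88.79792785644531) [ 0.54127477 -0.13699308]
top stock 384 zmed 0.1254057819086648
((558.982421875, 284.205810546875), (111.19180297851562, 26.30267333984375), 63.149261474609375) [0.55834782 0.28322315]
table z -0.0005229984625817474
scene board 1687 zmed 0.0823537081979151
((544.026123046875, -136.0888671875), (200.8988800048828, 68.36870574951172), 87.42549896240234) [ 0.54777261 -0.14043596]
scene stock 365 zmed 0.12561354114783507
((560.8200073242188, 283.5317687988281), (110.92821502685547, 33.1122932434082), 62.996826171875) [0.56499127 0.28042174]
table z 0.0007111502029725214
(588, 784, 3)[ WARN:0@0.744] global loadsave.cpp:1063 imwrite_ Unsupported depth image for selected encoder is fallbacked to CV_8U.
```

View pics/crop1.png

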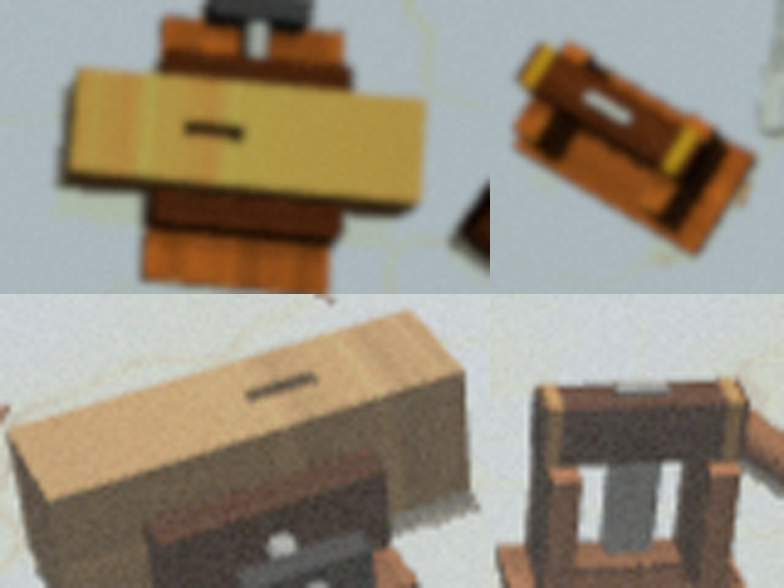

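Crops: in the top view the mortise is at about (338.6,238.4) with clean board edges, and in the scene view at about (211,212.7). The blade top is visible on the stock, and the gauge's long axis runs from up-left to down-right. I'll refine the board fit and the mortise centroid.

Run:
```python
from h import *
for n,(u,v) in(('top',(338.6,238.4)),('scene',(211,212.7))):
    c=dict(np.load(f'{n}0.npz'));Q=cloud(c);g=c['img'].astype(float).sum(2)
    vv,uu=np.mgrid[:420,:560]
    B=(Q[...,2]>.0785)&(Q[...,2]<.0855)&(abs(Q[...,0]-.545)<.06)&(abs(Q[...,1]+.137)<.12)
    P=Q[B];r=cv2.minAreaRect((P[:,:2]*1000).astype(np.float32));print(n,len(P),r)
    W=(abs(uu-u)<=13)&(abs(vv-v)<=5)
    med=np.median(g[W]);w=np.where(W,np.clip(med*.8-g,0,None),0)
    cu,cv_=(w*uu).sum()/w.sum(),(w*vv).sum()/w.sum()
    K=c['K'];M=np.linalg.inv(c['camera_from_world']);d=M[:3,:3]@np.array([(cu-K[0,2])/K[0,0],-(cv_-K[1,2])/K[1,1],-1]);o=M[:3,3]
    s=(.082-o[2])/d[2];print('mortise px',cu,cv_,(o+s*d)[:2])
    print(Q[int(v)-3:int(v)+4,int(u),2].round(3))
```

```text
top 1028 ((541.6311645507812, -136.04220581054688), (200.60076904296875, 61.00260543823242), 88.77491760253906)
mortise px 338.25649926714493 238.10383398904577 [ 0.54429918 -0.11744151]
[0.08  0.077 0.085 0.062 0.056 0.034 0.083]
scene 1499 ((544.0293579101562, -136.01731872558594), (200.75567626953125, 68.36870574951172), 87.42549896240234)
mortise px 211.32590792493585 212.38625624409343 [ 0.54149791 -0.11329617]
[0.083 0.082 0.085 0.083 0.079 0.084 0.083]
```

```bash
python3 -m pendant '[[0,0,-1,1,0,0,-1],[0,0,-1,1,0,0,-1],[0,0,-1,1,0,0,-1],[0,0,-1,1,0,0,-1],[0,0,-1,1,0,0,-1],[0,0,-1,1,0,0,-1]]'; python3 -m pendant '[[0,0,-1,1,0,0,-1],[0,0,-1,1,0,0,-1],[0,0,-1,1,0,0,-1],[0,0,-1,1,0,0,-1],[0,0,-1,1,0,0,-1],[0,0,-0.52,1,0,0,-1],[0,0,0,0,0,0,-1]]'
cat >> h.py <<'E'
from scipy.spatial.transform import Rotation as Ro
def todo(p,yaw=None,R=None):
    "tool shift (units of 20mm) and turn (units 4deg) to target"
    o=ctrl.get_obs();R0=Ro.from_euler('xyz',o['orientation'])
    d=R0.inv().apply(np.array(p)-o['tool_pos'])/.02
    r=(R0.inv()*Ro.from_euler('xyz',[np.pi,0,yaw])).as_rotvec()/np.radians(4)
    print('t',o['time_s'],'pos',o['tool_pos'].round(4),'rpy',o['orientation'].round(4),'F',o['ft_force'].round(1),'w',round(o['width'],4));print('shift',d.round(2),'turn',r.round(2))
E
python3 -c "
from h import *
todo([.559,.2842,.231],np.radians(63.15))"
```

```text
time_s: 0.6
tool_pos: [0.2977, -0.5664, 0.2307]
orientation: [-3.141, -0.0, 0.72]
ft_force: [0.1, -0.4, -0.4]
width: 0.0853
grip_force: 0.0
time_s: 1.18
tool_pos: [0.3752, -0.4696, 0.2311]
orientation: [-3.141, -0.004, 1.109]
ft_force: [0.2, 1.3, 0.1]
width: 0.0853
grip_force: 0.0
t 1.1833 pos [ 0.3752 -0.4696  0.2311] rpy [-3.1414 -0.0037  1.1093] F [0.2 1.3 0.1] w 0.0853
shift [37.84 -8.55  0.14] turn [-0.   -0.05  0.1 ]
```

```bash
python3 -m pendant '[[0,0,0,0.95,-0.21,0,-1],[0,0,0,0.95,-0.21,0,-1],[0,0,0,0.95,-0.21,0,-1],[0,0,0,0.95,-0.21,0,-1],[0,0,0,0.95,-0.21,0,-1],[0,0,0,0.95,-0.21,0,-1],[0,0,0,0.95,-0.21,0,-1],[0,0,0,0.95,-0.21,0,-1]]' >/dev/null
python3 -m pendant '[[0,0,0,0.95,-0.21,0,-1],[0,0,0,0.95,-0.21,0,-1],[0,0,0,0.95,-0.21,0,-1],[0,0,0,0.95,-0.21,0,-1],[0,0,0,0.95,-0.21,0,-1],[0,0,0,0.95,-0.21,0,-1],[0,0,0,0.95,-0.21,0,-1],[0,0,0,0.95,-0.21,0,-1]]' >/dev/null
python3 -m pendant '[[0,0,0,0.95,-0.21,0,-1],[0,0,0,0.95,-0.21,0,-1],[0,0,0,0.95,-0.21,0,-1],[0,0,0,0.95,-0.21,0,-1],[0,0,0,0.95,-0.21,0,-1],[0,0,0,0.95,-0.21,0,-1],[0,0,0,0.95,-0.21,0,-1],[0,0,0,0.95,-0.21,0,-1]]' >/dev/null
python3 -m pendant '[[0,0,0,0.95,-0.21,0,-1],[0,0,0,0.95,-0.21,0,-1],[0,0,0,0.95,-0.21,0,-1],[0,0,0,0.95,-0.21,0,-1],[0,0,0,0.95,-0.21,0,-1],[0,0,0,0.95,-0.21,0,-1],[0,0,0,0.95,-0.21,0,-1],[0,0,0,0.95,-0.21,0,-1]]' >/dev/null
python3 -m pendant '[[0,0,0,0.95,-0.21,0,-1],[0,0,0,0.95,-0.21,0,-1],[0,0,0,0.95,-0.21,0,-1],[0,0,0,0.9,-0.21,0,-1],[0,0,0,0.8,-0.21,0,-1],[0,0,0,0.7,-0.15,0,-1],[0,0,0,0,0,0,-1],[0,0,0,0,0,0,-1]]' >/dev/null
python3 -c "
from h import *
todo([.559,.2842,.231],np.radians(63.15))"
```

```text
t 4.5167 pos [0.5524 0.2331 0.2309] rpy [-3.1413e+00  9.0000e-04  1.1026e+00] F [-0.1 -0.8  0. ] w 0.0854
shift [ 2.43 -0.86 -0.  ] turn [-0.    0.01  0.01]
```

```bash
python3 -m pendant '[[0,0,0,0.9,-0.3,0,-1],[0,0,0,0.9,-0.3,0,-1],[0,0,0,0.63,-0.26,0,-1],[0,0,0,0,0,1,-1],[0,0,0,0,0,1,-1],[0,0,0,0,0,1,-1],[0,0,0,0,0,0,-1],[0,0,0,0,0,0,-1]]' 
python3 -c "
from h import *
todo([.559,.2842,.095],np.radians(63.15))"
```

```text
time_s: 5.18
tool_pos: [0.5587, 0.2828, 0.1705]
orientation: [-3.141, 0.003, 1.101]
ft_force: [0.7, 0.1, 0.3]
width: 0.0851
grip_force: 0.0
t 5.1833 pos [0.5587 0.2828 0.1705] rpy [-3.1407e+00  2.7000e-03  1.1010e+00] F [0.7 0.1 0.3] w 0.0851
shift [ 0.08 -0.02  3.77] turn [-0.01  0.04 -0.02]
```

```bash
python3 -m pendant '[[0,0,0,0.05,0,1,-1],[0,0,0,0,0,1,-1],[0,0,0,0,0,1,-1],[0,0,0,0,0,0.75,-1],[0,0,0,0,0,0,-1],[0,0,0,0,0,0,-1]]'
python3 -m pendant '[[0,0,0,0,0,0,1],[0,0,0,0,0,0,1],[0,0,0,0,0,0,1],[0,0,0,0,0,0,1],[0,0,0,0,0,0,1],[0,0,0,0,0,0,1],[0,0,0,0,0,0,1],[0,0,0,0,0,0,1]]'
```

```text
time_s: 5.68
tool_pos: [0.5602, 0.285, 0.0973]
orientation: [3.141, -0.0, 1.101]
ft_force: [-0.1, -0.7, 0.1]
width: 0.0853
grip_force: 0.0
time_s: 6.35
tool_pos: [0.5602, 0.2855, 0.0972]
orientation: [3.14, -0.001, 1.102]
ft_force: [0.1, -0.4, 5.9]
width: 0.0248
grip_force: 60.3
```

```bash
python3 -m pendant '[[0,0,0,0,0,-0.5,1],[0,0,0,0,0,-1,1],[0,0,0,0,0,-1,1],[0,0,0,0,0,-1,1],[0,0,0,0,0,-1,1],[0,0,0,0,0,-1,1],[0,0,0,0,0,0,1],[0,0,0,0,0,0,1]]'
python3 - <<'E'
from h import *
c=grab('scene');b=c['img'][40:240,150:450]
cv2.imwrite('pics/lift.png',np.clip(cv2.cvtColor(cv2.resize(b,None,fx=2.6,fy=2.6,interpolation=cv2.INTER_CUBIC),cv2.COLOR_RGB2BGR)*1.5,0,255).astype(np.uint8))
todo([.542,-.116,.21],np.radians(88.8))
E
```

```text
time_s: 7.02
tool_pos: [0.5594, 0.2853, 0.2064]
orientation: [3.141, -0.0, 1.102]
ft_force: [-0.4, -0.4, -3.6]
width: 0.0254
grip_force: 59.5
t 7.0667 pos [0.5587 0.2846 0.205 ] rpy [-3.1405e+00  2.0000e-03  1.1023e+00] F [-0.9  0.  -3.7] w 0.0254
shift [-18.25   8.3   -0.22] turn [-0.02  0.03 -6.41]
```

View pics/lift.png

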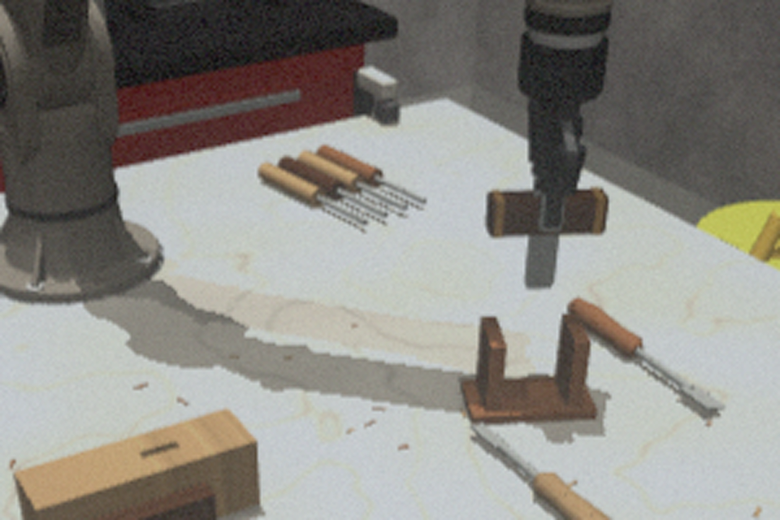

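The gauge hangs level in the fingers (stock at (547,212), blade down at (541,262)). Next I carry it to a point above the mortise.

```bash
python3 -m pendant '[[0,0,0,-0.4,0.2,0,1],[0,0,0,-0.8,0.37,0,1],[0,0,0,-0.91,0.415,0,1],[0,0,0,-0.91,0.415,0,1],[0,0,0,-0.91,0.415,0,1],[0,0,0,-0.91,0.415,0,1],[0,0,0,-0.91,0.415,0,1],[0,0,0,-0.91,0.415,0,1]]' >/dev/null
python3 -m pendant '[[0,0,0,-0.91,0.415,0,1],[0,0,0,-0.91,0.415,0,1],[0,0,0,-0.91,0.415,0,1],[0,0,0,-0.91,0.415,0,1],[0,0,0,-0.91,0.415,0,1],[0,0,0,-0.91,0.415,0,1],[0,0,0,-0.91,0.415,0,1],[0,0,0,-0.91,0.415,0,1]]' >/dev/null
python3 -m pendant '[[0,0,-1,-0.7,0.3,0,1],[0,0,-1,-0.5,0.3,0,1],[0,0,-1,-0.3,0.2,0,1],[0,0,-1,0,0,0,1],[0,0,-1,0,0,0,1],[0,0,-1,0,0,0,1],[0,0,-0.4,0,0,0,1],[0,0,0,0,0,0,1]]'
python3 -c "
from h import *
todo([.542,-.116,.19],np.radians(88.8))"
```

```text
time_s: 9.07
tool_pos: [0.5484, -0.0557, 0.2045]
orientation: [-3.138, -0.0, 1.549]
ft_force: [0.2, 0.1, -2.6]
width: 0.0249
grip_force: 59.3
t 9.0667 pos [ 0.5484 -0.0557  0.2045] rpy [-3.1379e+00 -1.0000e-04  1.5487e+00] F [ 0.2  0.1 -2.6] w 0.0249
shift [-3.02 -0.25  0.72] turn [-0.05 -0.   -0.02]
```

```bash
python3 -m pendant '[[0,0,0,-0.8,-0.05,0.2,1],[0,0,0,-1,-0.1,0.5,1],[0,0,0,-0.8,-0.1,0.5,1],[0,0,0,-0.42,0,0.5,1],[0,0,0,0,0,0.4,1],[0,0,0,0,0,0,1],[0,0,0,0,0,0,1]]'
cat > see.py <<'E'
import sys
from h import *
k=sys.argv[1]
todo([.542,-.116,.161],np.radians(88.8))
ims=[]
for n in('top','scene'):
    c=grab(n);np.savez(f'{n}{k}.npz',**c);K=c['K']
    p=c['camera_from_world']@[.542,-.116,.1,1];u=int(K[0,2]-K[0,0]*p[0]/p[2]);v=int(K[1,2]+K[1,1]*p[1]/p[2])
    b=c['img'][v-30:v+30,u-40:u+40];print(n,'crop origin',u-40,v-30,'x10')
    ims.append(cv2.resize(b,None,fx=9.5,fy=9.5,interpolation=cv2.INTER_CUBIC) if 0 else cv2.resize(b,(400,300) if n=='top' else (800,600),interpolation=cv2.INTER_CUBIC))
    o=np.clip(cv2.cvtColor(ims[-1],cv2.COLOR_RGB2BGR)*1.5,0,255).astype(np.uint8);cv2.imwrite(f'pics/{n}{k}.png',o)
E
python3 see.py 2
```

```text
time_s: 9.65
tool_pos: [0.5433, -0.1137, 0.1635]
orientation: [-3.14, -0.002, 1.55]
ft_force: [1.2, 0.6, -3.4]
width: 0.0252
grip_force: 59.3
t 9.65 pos [ 0.5433 -0.1137  0.1635] rpy [-3.1402e+00 -1.6000e-03  1.5501e+00] F [ 1.2  0.6 -3.4] w 0.0252
shift [-0.12 -0.06  0.13] turn [-0.02 -0.02  0.  ]
top crop origin 298 207 x10
scene crop origin 169 176 x10
```

View pics/scene2.png

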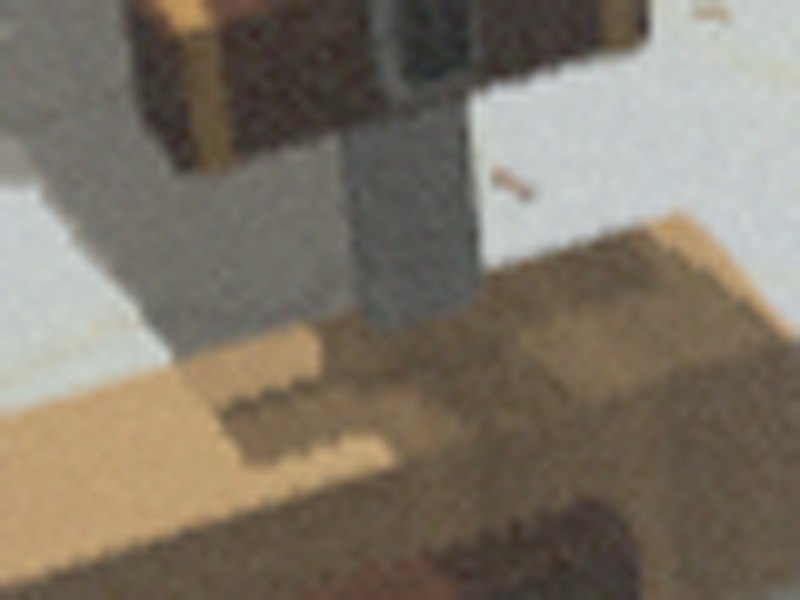

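Run:
```python
from h import *
def unp(c,u,v,z):
    K=c['K'];M=np.linalg.inv(c['camera_from_world']);d=M[:3,:3]@np.array([(u-K[0,2])/K[0,0],-(v-K[1,2])/K[1,1],-1]);o=M[:3,3]
    return (o+(z-o[2])/d[2]*d)
s=dict(np.load('scene2.npz'));t=dict(np.load('top2.npz'))
for b in(0,.003): print('tip face centre scene',unp(s,169+42.8-.5,176+31.4-.5,.1635-.0072-.062+b))
Q=cloud(s);vv,uu=np.mgrid[:420,:560]
m=(uu>206)&(uu<215)&(vv>188)&(vv<204)&(Q[...,2]>.1)&(abs(Q[...,0]-.545)<.03);P=Q[m];print('blade face',len(P),np.median(P,0),P.min(0),P.max(0))
row=[(np.nanmin(Q[v,(uu[v]>198)&(uu[v]<222)&(abs(Q[v,:,0]-.545)<.015),1]),np.nanmax(Q[v,(uu[v]>198)&(uu[v]<222)&(abs(Q[v,:,0]-.545)<.015),1])) for v in range(192,202,2)];print(np.round(row,4))
Q=cloud(t);print('top stock')
Z=Q[...,2];m=(abs(Z-.192)<.008)&(abs(Q[...,0]-.543)<.03)&(abs(Q[...,1]+.114)<.075);P=Q[m]
print(len(P));
for lo,hi in((-.075,-.035),(.035,.075)):
    e=P[(P[:,1]+.114>lo)&(P[:,1]+.114<hi)]
    if len(e): print(len(e),e.mean(0),e.min(0),e.max(0))
# original stock in top / scene for blade-top
```

```text
tip face centre scene [ 0.53824526 -0.11076664  0.0943    ]
tip face centre scene [ 0.54237405 -0.11233856  0.0973    ]
blade face 120 [ 0.54603616 -0.11283632  0.12911068] [ 0.54070171 -0.12347136  0.10827082] [ 0.54961933 -0.10290177  0.15149666]
[[-0.1284 -0.1029]
 [-0.1275 -0.1025]
 [-0.1262 -0.1001]
 [-0.1282 -0.101 ]
 [-0.128  -0.1003]]
top stock
130
81 [ 0.54199984 -0.0688333   0.19117234] [ 0.52957483 -0.07898299  0.18439019] [ 0.55547185 -0.05889847  0.19843302]
```

View pics/top2.png

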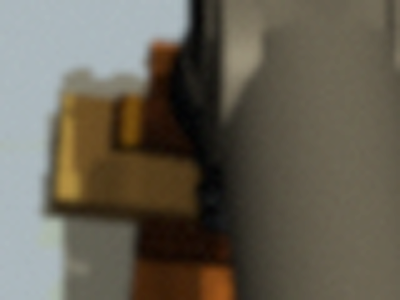

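Blade in the scene view: tip at about (425,314), at the slot; the top view only shows the stock's +y end at (130,120). The two cameras disagree by about 2 mm in x, so I'll sample intensity profiles across the slot.

Run:
```python
from h import *
def samp(c,P):
    p=P@c['camera_from_world'][:3,:3].T+c['camera_from_world'][:3,3];K=c['K']
    u=K[0,2]-K[0,0]*p[...,0]/p[...,2];v=K[1,2]+K[1,1]*p[...,1]/p[...,2]
    return cv2.remap(c['img'].astype(np.float32).sum(2),u.astype(np.float32),v.astype(np.float32),cv2.INTER_LINEAR)
a=np.radians(-1.2);ex=np.array([np.cos(a),np.sin(a),0]);ey=np.array([-np.sin(a),np.cos(a),0]);o=np.array([.542,-.116,.082])
for n in('top','scene'):
    c=dict(np.load(f'{n}0.npz'))
    x=np.arange(-.04,.0401,.001);y=np.arange(-.010,.0101,.001)
    g=samp(c,o+x[:,None,None]*ex+y[None,:,None]*ey).mean(1)
    print(n,'x profile -40..40mm',g.astype(int).tolist())
    s=abs(x)<.0095;w=np.clip(np.median(g[abs(x)<.02])-25-g,0,None)*s;print('slot x c mm',1e3*(w*x).sum()/w.sum())
    xs=(w*x).sum()/w.sum()
    y=np.arange(-.03,.0301,.001);x2=xs+np.arange(-.002,.0021,.001)
    g=samp(c,o+x2[:,None,None]*ex+y[None,:,None]*ey).mean(0);print('y profile -30..30',g.astype(int).tolist());w=np.clip(np.percentile(g,80)-60-g,0,None);print('slot y c mm',1e3*(w*y).sum()/w.sum())
    y=np.r_[-.135:.115:.001];x=np.r_[-.02:-.009:.001,.01:.021:.001];g=samp(c,o+x[:,None,None]*ex+y[None,:,None]*ey).mean(0)
    print('ends',[f'{yy*1e3:.0f}:{int(k)}' for yy,k in zip(y,g) if yy<-.11 or .07<yy<.092])
```

```text
top x profile -40..40mm [70, 70, 68, 66, 64, 61, 61, 67, 77, 93, 117, 143, 169, 189, 207, 220, 227, 234, 236, 237, 238, 237, 237, 237, 237, 237, 237, 238, 239, 238, 237, 236, 235, 233, 230, 222, 211, 195, 174, 151, 129, 112, 99, 98, 110, 125, 148, 171, 192, 208, 220, 229, 233, 235, 236, 237, 238, 238, 237, 237, 237, 237, 237, 237, 236, 236, 234, 230, 223, 212, 196, 178, 157, 135, 113, 98, 85, 76, 73, 70, 70]
slot x c mm 2.5753569306197845
y profile -30..30 [248, 247, 248, 249, 250, 249, 247, 244, 234, 224, 211, 191, 172, 153, 135, 116, 107, 104, 100, 103, 106, 109, 110, 112, 112, 112, 111, 110, 109, 108, 107, 106, 105, 105, 106, 106, 106, 107, 106, 105, 103, 107, 115, 123, 140, 161, 181, 199, 216, 232, 236, 240, 243, 244, 244, 244, 243, 241, 242, 243, 243]
slot y c mm -1.2138562633491772
ends ['-135:338', '-134:338', '-133:338', '-132:338', '-131:338', '-130:338', '-129:338', '-128:338', '-127:337', '-126:335', '-125:331', '-124:325', '-123:317', '-122:306', '-121:293', '-120:280', '-119:268', '-118:259', '-117:251', '-116:246', '-115:243', '-114:241', '-113:241', '-112:241', '-111:2
[... 868 characters left out ...]
171, 172, 175, 175, 177, 181, 185, 185, 182, 179, 177, 177, 182, 190, 198, 206, 222, 246, 270, 287, 297, 302, 305, 305, 303, 303, 302, 300, 298]
slot y c mm 2.110556598692453
ends ['-135:376', '-134:377', '-133:378', '-132:378', '-131:377', '-130:370', '-129:352', '-128:324', '-127:297', '-126:278', '-125:266', '-124:254', '-123:234', '-122:209', '-121:193', '-120:197', '-119:225', '-118:259', '-117:284', '-116:295', '-115:298', '-114:298', '-113:298', '-112:298', '-111:298', '70:304', '71:306', '72:304', '73:300', '74:295', '75:292', '76:291', '77:293', '78:297', '79:303', '80:315', '81:333', '82:354', '83:372', '84:383', '85:388', '86:390', '87:390', '88:390', '89:389', '90:389', '91:390']
```

Run:
```python
from h import *
c=dict(np.load('top2.npz'))
def samp(P):
    p=P@c['camera_from_world'][:3,:3].T+c['camera_from_world'][:3,3];K=c['K']
    u=K[0,2]-K[0,0]*p[...,0]/p[...,2];v=K[1,2]+K[1,1]*p[...,1]/p[...,2]
    return cv2.remap(c['img'].astype(np.float32),u.astype(np.float32),v.astype(np.float32),cv2.INTER_LINEAR)
a=np.radians(-1.2);ex=np.array([np.cos(a),np.sin(a),0]);ey=np.array([-np.sin(a),np.cos(a),0]);o=np.array([.5433,-.1137,.1923])
x=np.arange(-.025,.0251,.001)
for y in(np.arange(.046,.053,.001),np.arange(.037,.042,.001)):
    g=samp(o+x[:,None,None]*ex+y[None,:,None]*ey).mean(1);print(g.astype(int)[:,0].tolist(),g.astype(int)[:,2].tolist())
y=np.arange(.03,.07,.001);g=samp(o+np.arange(-.006,.007,.001)[:,None,None]*ex+y[None,:,None]*ey).mean(0);print('y 30..',g.astype(int)[:,0].tolist())
```

```text
[54, 55, 55, 55, 54, 49, 44, 40, 36, 33, 36, 40, 44, 48, 52, 54, 55, 56, 56, 56, 56, 56, 57, 57, 58, 58, 58, 59, 59, 59, 58, 59, 59, 60, 62, 64, 68, 73, 77, 80, 83, 85, 86, 86, 88, 90, 92, 96, 101, 105, 108] [18, 18, 18, 18, 17, 15, 13, 10, 7, 5, 5, 5, 5, 6, 7, 8, 8, 8, 8, 7, 7, 7, 7, 8, 8, 8, 8, 9, 9, 8, 8, 9, 10, 13, 19, 26, 34, 44, 54, 60, 66, 71, 72, 74, 77, 80, 84, 93, 102, 109, 115]
[58, 58, 58, 56, 54, 50, 43, 37, 32, 28, 25, 28, 31, 34, 36, 38, 40, 40, 41, 42, 42, 43, 43, 44, 45, 46, 47, 47, 47, 47, 47, 47, 47, 48, 48, 49, 51, 53, 56, 59, 61, 64, 66, 69, 72, 75, 79, 82, 84, 87, 87] [19, 19, 19, 18, 17, 15, 13, 11, 8, 6, 4, 4, 4, 4, 5, 6, 6, 5, 5, 6, 6, 6, 6, 6, 6, 7, 7, 7, 7, 7, 7, 7, 8, 9, 12, 17, 22, 28, 34, 39, 43, 46, 50, 54, 58, 64, 70, 76, 80, 83, 83]
y 30.. [25, 26, 26, 27, 27, 28, 30, 31, 36, 41, 47, 54, 61, 67, 71, 74, 72, 70, 65, 59, 52, 46, 40, 38, 42, 46, 52, 59, 64, 67, 69, 70, 70, 70, 70, 71, 71, 72, 72, 72, 72]
```

```bash
python3 -m pendant '[[0,0,0,0,0,0.1,1],[0,0,0,0,0,0.1,1],[0,0,0,0,0,0.1,1],[0,0,0,0,0,0,1],[0,0,0,0,0,0,1],[0,0,0,0,0,0,1]]' 
python3 -c "
from h import *
todo([.5432,-.1137,.151],np.radians(88.8))"
```

```text
time_s: 10.25
tool_pos: [0.5437, -0.1152, 0.1584]
orientation: [3.141, 0.0, 1.549]
ft_force: [-0.0, 0.5, -2.8]
width: 0.0252
grip_force: 59.3
t 10.25 pos [ 0.5437 -0.1152  0.1584] rpy [3.1415e+00 1.0000e-04 1.5489e+00] F [-0.   0.5 -2.8] w 0.0252
shift [ 0.07 -0.03  0.37] turn [ 0.    0.   -0.01]
```

```bash
python3 -m pendant '[[0,0,0,0.07,-0.02,0.1,1],[0,0,0,0,0,0.1,1],[0,0,0,0,0,0.1,1],[0,0,0,0,0,0,1],[0,0,0,0,0,0,1]]' 
python3 -m pendant '[[0,0,0,0,0,0.1,1],[0,0,0,0,0,0,1]]' 
python3 -m pendant '[[0,0,0,0,0,0.1,1],[0,0,0,0,0,0,1]]'
```

```text
time_s: 10.67
tool_pos: [0.5431, -0.1138, 0.152]
orientation: [-3.141, 0.0, 1.549]
ft_force: [-0.1, -0.6, -3.1]
width: 0.025
grip_force: 59.3
time_s: 10.83
tool_pos: [0.5431, -0.1138, 0.15]
orientation: [-3.141, 0.0, 1.549]
ft_force: [-0.1, 0.8, -4.0]
width: 0.0247
grip_force: 59.3
time_s: 11.0
tool_pos: [0.5431, -0.1138, 0.1479]
orientation: [-3.141, -0.0, 1.549]
ft_force: [-0.5, -1.0, -3.5]
width: 0.025
grip_force: 59.3
```

```bash
python3 -m pendant '[[0,0,0,0,0,0.1,1],[0,0,0,0,0,0,1]]' | grep -E 'pos|force'
python3 -m pendant '[[0,0,0,0,0,0.1,1],[0,0,0,0,0,0,1]]' | grep -E 'pos|force'
```

```text
tool_pos: [0.5431, -0.1138, 0.1459]
ft_force: [-1.0, 0.4, -3.3]
grip_force: 59.3
tool_pos: [0.5431, -0.1138, 0.1439]
ft_force: [-0.8, 0.4, -2.5]
grip_force: 59.3
```

No contact force with the tip below the board's surface, so it is in the slot. Continuing down.

```bash
python3 -m pendant '[[0,0,0,0,0,0.1,1],[0,0,0,0,0,0.1,1],[0,0,0,0,0,0,1]]' | grep -E 'pos|ft_force'
python3 -m pendant '[[0,0,0,0,0,0.1,1],[0,0,0,0,0,0.1,1],[0,0,0,0,0,0,1]]' | grep -E 'pos|ft_force'
python3 -m pendant '[[0,0,0,0,0,0.1,1],[0,0,0,0,0,0.1,1],[0,0,0,0,0,0,1],[0,0,0,0,0,0,1],[0,0,0,0,0,0,1]]' | grep -E 'pos|ft_force'
```

```text
tool_pos: [0.5429, -0.1138, 0.1398]
ft_force: [-0.3, -0.1, -3.9]
tool_pos: [0.5429, -0.1137, 0.1358]
ft_force: [-0.1, 0.5, -3.1]
tool_pos: [0.5433, -0.1138, 0.1323]
ft_force: [0.2, 0.5, -2.6]
```

```bash
python3 -m pendant '[[0,0,0,0,0,0.15,1],[0,0,0,0,0,0.15,1],[0,0,0,0,0,0.15,1],[0,0,0,0,0,0,1]]' | grep -E 'pos|ft_force'
python3 -m pendant '[[0,0,0,0,0,0.15,1],[0,0,0,0,0,0.15,1],[0,0,0,0,0,0,1]]' | grep -E 'pos|ft_force'
python3 -m pendant '[[0,0,0,0,0,0.15,1],[0,0,0,0,0,0.15,1],[0,0,0,0,0,0,1]]' | grep -E 'pos|ft_force'
python3 -m pendant '[[0,0,0,0,0,0.15,1],[0,0,0,0,0,0,1]]' | grep -E 'pos|ft_force'
```

```text
tool_pos: [0.5426, -0.1138, 0.1224]
ft_force: [-0.4, -0.2, -3.5]
tool_pos: [0.5428, -0.1138, 0.1166]
ft_force: [0.3, 0.0, -2.9]
tool_pos: [0.5428, -0.1138, 0.1106]
ft_force: [-0.4, 1.0, -3.0]
tool_pos: [0.543, -0.1138, 0.1078]
ft_force: [-0.5, -0.2, -3.3]
```

```bash
for i in 1; do :; done
python3 -m pendant '[[0,0,0,0,0,0.1,1],[0,0,0,0,0,0.1,1],[0,0,0,0,0,0,1]]' | grep -E 'pos|ft_force'
python3 -m pendant '[[0,0,0,0,0,0.1,1],[0,0,0,0,0,0.1,1],[0,0,0,0,0,0,1]]' | grep -E 'pos|ft_force'
python3 -m pendant '[[0,0,0,0,0,0.1,1],[0,0,0,0,0,0.1,1],[0,0,0,0,0,0,1]]' | grep -E 'pos|ft_force'
```

```text
tool_pos: [0.5437, -0.1138, 0.105]
ft_force: [-0.8, 0.7, 2.8]
tool_pos: [0.5437, -0.1138, 0.1014]
ft_force: [-1.3, -0.0, 5.6]
tool_pos: [0.5437, -0.1138, 0.0974]
ft_force: [-2.1, 1.1, 5.2]
```

The floor is reached and the blade slides at about 9 N. Now pressing until the stock touches the wood.

```bash
python3 -m pendant '[[0,0,0,0,0,0.1,1],[0,0,0,0,0,0.1,1],[0,0,0,0,0,0,1]]' | grep -E 'pos|ft_force|orient'
python3 -m pendant '[[0,0,0,0,0,0.1,1],[0,0,0,0,0,0,1]]' | grep -E 'pos|ft_force|orient'
python3 -m pendant '[[0,0,0,0,0,0.05,1],[0,0,0,0,0,0,1]]' | grep -E 'pos|ft_force|orient'
python3 -m pendant '[[0,0,0,0,0,0.05,1],[0,0,0,0,0,0,1]]' | grep -E 'pos|ft_force|orient'
```

```text
tool_pos: [0.5437, -0.1138, 0.0934]
orientation: [3.141, 0.001, 1.549]
ft_force: [-2.4, 0.5, 5.3]
tool_pos: [0.5437, -0.1138, 0.0914]
orientation: [3.141, 0.001, 1.549]
ft_force: [-2.5, 0.5, 5.4]
tool_pos: [0.5437, -0.1138, 0.0905]
orientation: [3.141, 0.001, 1.549]
ft_force: [-2.6, 1.3, 7.5]
tool_pos: [0.5437, -0.1138, 0.0896]
orientation: [3.141, 0.001, 1.549]
ft_force: [-2.3, 0.7, 7.0]
```

```bash
python3 -m pendant '[[0,0,0,0,0,0.05,1],[0,0,0,0,0,0,1]]' | grep -E 'pos|ft_force|orient'
python3 -m pendant '[[0,0,0,0,0,0.05,1],[0,0,0,0,0,0,1]]' | grep -E 'pos|ft_force|orient'
```

```text
tool_pos: [0.5437, -0.1138, 0.0891]
orientation: [3.141, 0.001, 1.549]
ft_force: [-4.2, 0.3, 10.2]
tool_pos: [0.5437, -0.1139, 0.0891]
orientation: [3.141, 0.002, 1.549]
ft_force: [-7.0, 0.3, 16.1]
```

```bash
python3 -m pendant '[[0,0,0,0,0,0.05,1],[0,0,0,0,0,0,1],[0,0,0,0,0,0,1]]' | grep -E 'pos|ft_force|orient'
python3 -m pendant '[[0,0,0,0,0,0,0],[0,0,0,0,0,0,-0.5],[0,0,0,0,0,0,-1],[0,0,0,0,0,0,-1],[0,0,0,0,0,0,-1],[0,0,0,0,0,0,-1],[0,0,0,0,0,0,-1],[0,0,0,0,0,0,-1]]'
python3 -m pendant '[[0,0,0,0,0,-0.5,-1],[0,0,0,0,0,-1,-1],[0,0,0,0,0,-1,-1],[0,0,0,0,0,-1,-1],[0,0,0,0,0,-1,-1],[0,0,0,0,0,-1,-1],[0,0,0,0,0,-1,-1],[0,0,0,0,0,-1,-1]]'
python3 -m pendant '[[0,0,0,-1,0,-0.5,-1],[0,0,0,-1,0,0,-1],[0,0,0,-1,0,0,-1],[0,0,0,-1,0,0,-1],[0,0,0,-1,0,0,-1],[0,0,0,-1,0,0,-1],[0,0,0,-1,0,0,-1],[0,0,0,0,0,0,-1]]'
python3 - <<'E'
from h import *
t=grab('top');s=grab('scene')
for n,c in(('top',t),('scene',s)):
    Q=cloud(c);m=(abs(Q[...,2]-.118)<.006)&(abs(Q[...,0]-.543)<.05)&(abs(Q[...,1]+.115)<.08);P=Q[m];print(n,len(P))
    if len(P)>20:
        A=np.c_[P[:,:2]-P[:,:2].mean(0),np.ones(len(P))];print(P.mean(0),np.linalg.lstsq(A,P[:,2],rcond=None)[0],cv2.minAreaRect((P[:,:2]*1e3).astype(np.float32)))
f=lambda i,r:cv2.resize(i[r[0]:r[0]+75,r[1]:r[1]+100],(800,600),interpolation=cv2.INTER_CUBIC)
cv2.imwrite('pics/end.png',np.clip(1.5*cv2.cvtColor(f(s['img'],(165,160)),cv2.COLOR_RGB2BGR),0,255).astype(np.uint8))
print(ctrl.get_obs()['time_s'],ctrl.get_obs()['ft_force'])
E
```

```text
tool_pos: [0.5438, -0.1139, 0.0891]
orientation: [3.141, 0.002, 1.548]
ft_force: [-8.5, 0.7, 24.1]
time_s: 16.0
tool_pos: [0.5432, -0.1138, 0.0851]
orientation: [-3.141, -0.0, 1.549]
ft_force: [-0.1, -0.4, -0.1]
width: 0.0854
grip_force: 0.0
time_s: 16.67
tool_pos: [0.5432, -0.1136, 0.2372]
orientation: [3.141, 0.0, 1.549]
ft_force: [-0.1, -0.7, 0.2]
width: 0.0856
grip_force: 0.0
time_s: 17.33
tool_pos: [0.5391, -0.2594, 0.2457]
orientation: [-3.142, 0.003, 1.542]
ft_force: [-0.8, -2.4, -0.4]
width: 0.0852
grip_force: 0.0
top 330
[ 0.54181305 -0.11400248  0.11772797] [-3.21727274e-02 -3.25907376e-05  1.17727968e-01] ((542.5105590820312, -113.9364242553711), (109.09986877441406, 27.263427734375), 89.01688385009766)
scene 418
[ 0.54830341 -0.11800874  0.11784017] [-0.12083563  0.00718881  0.11784017] ((544.588134765625, -114.40483093261719), (110.04112243652344, 30.088884353637695), 89.60152435302734)
17.4333 [-0.31341314  0.86931705  0.57449925]
```

View pics/end.png

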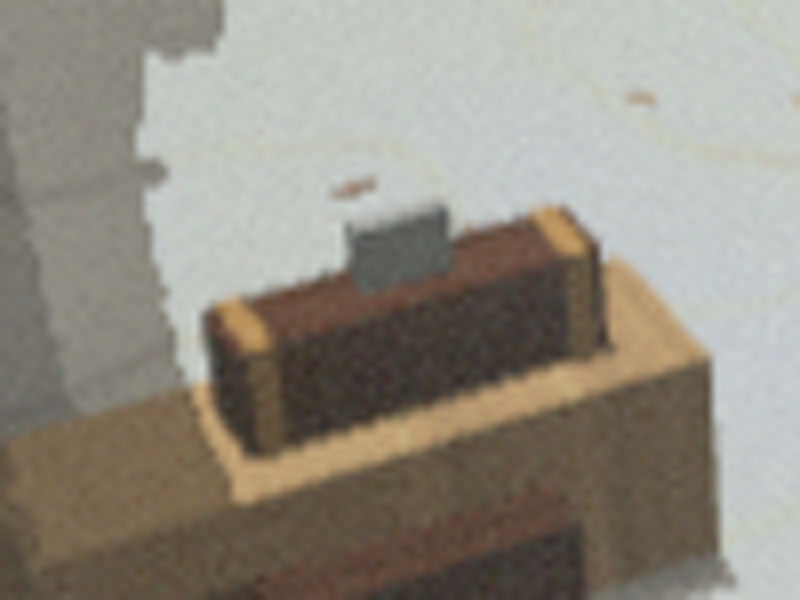

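The gauge stands on the board: the stock is at (405,330), and the blade's top sticks out at (400,240). One tilt check using interior points, then I hand in.

Run:
```python
from h import *
S=[]
for i in range(6):
    Q=cloud(grab('top'));d=Q[...,:2]-[.5425,-.114]
    m=(abs(d[...,0])<.009)&(abs(d[...,1])<.05)&(abs(d[...,1])>.017)&(abs(Q[...,2]-.118)<.006);P=Q[m]
    S.append(np.c_[d[m],P[:,2]])
S=np.vstack(S);A=np.c_[S[:,:2],np.ones(len(S))];k=np.linalg.lstsq(A,S[:,2],rcond=None);r=S[:,2]-A@k[0]
C=np.linalg.inv(A.T@A)*r.var();print(len(S),k[0],np.sqrt(np.diag(C)))
```

```text
894 [-0.02028682 -0.00158492  0.11790779] [1.77928124e-02 2.68137014e-03 9.16789690e-05]
```

```bash
python3 -c "
from station import ctrl
print(ctrl.job_done())"
```

```text
the job is handed in; nothing more can be done
None
```

I've handed in the job: the gauge stands released on the board with its blade on the mortise floor. The stock reads level and flush with the wood as far as the cameras can tell, though the tilt across its 26 mm (0.020 ± 0.018 rad) is only loosely measured, and I saw no contact with the other tools.

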